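# Stack the empty crate turned on the loaded one

## Task

Clear some table space: put the empty long crate squarely on top of the long crate that holds the wooden blocks, turned end for end relative to it, so that its feet rest level on the lower crate's rim lugs and it stands stacked above the blocks instead of nesting into the crate. Set it down rather than dropping it, keep the loaded crate where it stands, and leave the short crate alone.

Things in the scene. Friction and masses are not known exactly. Their poses are not given: they have to be found in the camera images.
- empty_crate: Grey plastic stack-nest crate, empty, loose, 0.2-0.3 kg. 60 high, 64 wide at the rim (y), 196 long over lugs (x). Origin: centre of underside, z up. Upright 14 mm rim bands (46-60 mm up) run along both long sides: grip across them at mid length. Walls 3 mm, tapering to 44 wide below. Three flat feet at underside level. Turned 180 deg on the loaded crate, its underside is 60 mm above the other's.
- loaded_crate: Long crate, same size and frame as the empty one, loose on the table, two wooden blocks in it (tops 28 mm above its underside). Rim lugs, flat tops at 60 mm: ONE mid +x end, TWO at -x corners, end walls notched beside them. Feet: TWO at +x corners, ONE mid -x. So a crate set on it turned 180 deg rests feet on lugs; the same way round, feet drop in the notches.
- short_crate: Shorter grey crate of the same family, empty: 60 mm high, 64 wide, 128 long over its lugs. Origin: centre of its underside; x along its length. Not needed; it must stay where it is.
- empty_crate_lug (a point): On the empty crate: middle of the top of its single rim lug (24 mm wide), which marks its +x end; 89.5 mm along the crate's x from its origin, 60 mm above its underside.
Things that resemble listed ones, but are neither listed nor needed, are in the scene too. Leave any purple look-alike of the empty_crate alone. What is shaped like the loaded_crate but green is not meant.

How it is judged:
By the outcome, as a careful person would: the job done as asked, in the order asked, and still so for the second after the job is handed in, with the robot touching nothing.
It also fails if it takes over 42 s, if anything falls off the work surface, if the arm or the gripper's body presses on something with over 40 N, if the wrist force passes 120 N, or if a joint passes its speed limit or range.

## Robot

A 6-joint arm with a two-finger parallel gripper is mounted at the origin on the work surface. World frame = base frame: x ahead of the robot, y to its left, z up, the work surface at z = 0. Lengths are in m, angles in rad, forces in N, time in s.
With the tool pointing down it reaches from about 0.3 to 0.775 m from the base axis. Payload 14.6 kg.
Tool frame: the origin (TCP) lies midway between the tips of the shut fingers; the grasp point (between the pads) lies 19 mm behind it; z points along the fingers, y is the line along which they close (so a half turn about z gives the same grasp; the last joint's range is limited). The gripper opens to 94 mm and grips with 3 to 60 N. Pads are 16 mm wide; open, the fingers measure 119 mm over their backs; the gripper's body (75 mm by 177 mm) begins 78 mm behind the grasp point.
Start: joints at [-1.259, 0.3, 1.521, -0, 1.321, -0.067], TCP at [0.203, -0.511, 0.205] pointing down, gripper open.
Joint ranges: [-3.03, 3.03], [-0.79, 2.21], [0.23, 2.52], [-1.04, 4.18], [0, 3.07], [-2.55, 2.55]. Speed limits (rad/s): [2.22, 2.22, 2.57, 3.14, 3.14, 3.14].

## Interface

Orientations are given as a 3x3 rotation matrix whose columns are the frame's x, y, z axes.
In Python, from workcell import observe, get_image, hand_in gives the robot as it stands.
- The arm moves only by the shell command python3 -m inch 'ROWS' [FORCE]. ROWS is a JSON object of lists of equal length, an entry for each row: "offset": the shift along the tool's x, y, z in mm, a list of three; "yaw": the turn about the tool's z in degrees; "hand": the finger opening in mm, from 0 to 94. A call has 1 to 5 rows; each row is the pose to reach, as a shift and turn from the pose commanded when the call began, along the tool's axes at that moment; what a row does not reach only later rows make up. A row lasts 1/8 s, in which the tool goes at most 62.5 mm and 10.7 degrees, less where a joint would pass 70% of its speed; a pose out of reach is approached as far as the arm can. A call with a gripper value outside its range is refused whole. The fingers move at their own pace and stop on an object; FORCE is the grip in N (left out, the last holds). Time passes only in rows, so rows that repeat a pose let the fingers close. It gives the time, the measured TCP pose, the force, the opening and the grip force at its end, in the units of the state.
- observe(): the state, without advancing time (a new reading comes with each control period).
- get_image(name): name is "scene" or "top"; returns a dict with "color" (420x560x3 uint8, red, green, blue), "z_map" (420x560 float32, m along the optical axis (not along the pixel's ray), 0 where there is no reading), "fx", "fy", "cx", "cy" (pixels), "extrinsics" (4x4, takes a point from camera to world coordinates). Camera axes: x right, y up, looking along -z (the intrinsics and any distortion apply to the point x, -y, -z); pixel columns grow to the right and rows downward; lengths in m; the calibration is good to about 2 mm. A picture is of the moment at which its call begins.
- hand_in(): hands the job in; it is judged then, once.
The state is a dict: "time": time; "qpos": joint angles; "qd": joint speeds; "joint_efforts": joint torques, N m; "ee_pos": TCP position; "orientation": TCP orientation; "force": force on the tool from outside, world axes, zero at the start; "ft_torque": the same for the moment, N m; "gripper_width": opening from 0.0 (shut) to 1.0 (fully open); "grip_force": force on a finger pad.
Only numpy, scipy, OpenCV 4.12 (cv2) and the standard library are available. Lean on these libraries where they do the work, as an engineer would, in place of code of your own. Each camera call takes 0.05 s, during which the arm holds its last target. There are 200 camera calls.

## Working session

There is one attempt and no reset: what is moved stays moved. The work goes in short steps, Python scripts to look and compute and a shell command to move; the robot and the scene stay as the last step left them, time stands still between calls to the robot, and variables do not carry over. Pictures are saved under pics/ and viewed, at most 10 in all, crops included, and the job is handed in when it is done.

```bash
mkdir -p pics
cat > h.py <<'E'
import numpy as np, cv2
from workcell import observe, get_image, hand_in
def grab(n):
    d=get_image(n); z=d["z_map"]; h,w=z.shape
    u,v=np.meshgrid(np.arange(w),np.arange(h))
    c=np.stack([(u-d["cx"])/d["fx"]*z,-(v-d["cy"])/d["fy"]*z,-z,np.ones_like(z)],-1)
    P=(c@np.array(d["extrinsics"]).T)[...,:3]; P[z==0]=np.nan
    return d["color"],P
E
python3 - <<'E'
from h import *
for n in("top","scene"):
    c,P=grab(n); cv2.imwrite(f"pics/{n}0.png",c[...,::-1]); np.savez(f"{n}0.npz",c=c,P=P)
print(observe())
E
```

```text
{'time': 0.1, 'qpos': array([-1.25859885e+00,  3.00375768e-01,  1.52147312e+00, -1.82650738e-06,
        1.32067580e+00, -6.66123150e-02]), 'qd': array([ 0.00170729, -0.00159401, -0.0024287 ,  0.0007407 , -0.00182895,
       -0.00109642]), 'joint_efforts': array([ 2.70927383e-03, -5.32635820e+01, -3.53280652e+01,  7.10748928e-02,
        2.34572939e-02, -6.56018642e-05]), 'ee_pos': array([ 0.20332417, -0.51081174,  0.20498429]), 'orientation': array([[ 9.29105291e-01,  3.69815190e-01, -2.87958354e-04],
       [ 3.69815298e-01, -9.29104870e-01,  8.86434901e-04],
       [ 6.02735828e-05, -9.30082761e-04, -9.99999566e-01]]), 'force': array([-0.32970722,  0.77695854,  0.54671087]), 'ft_torque': array([ 4.52285266e-06, -4.32153420e-02,  2.72558142e-02]), 'grip_force': 0.0, 'gripper_width': 1.0008592779180823}
```

View pics/top0.png

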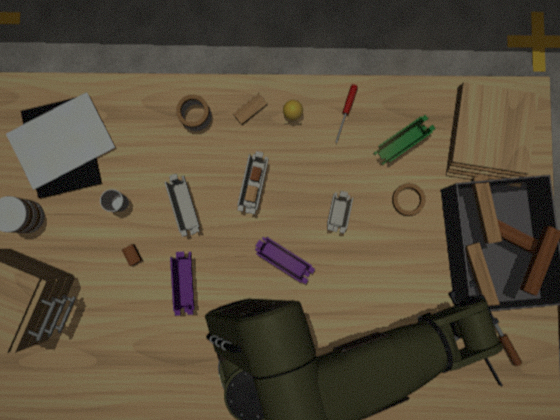

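View pics/scene0.png

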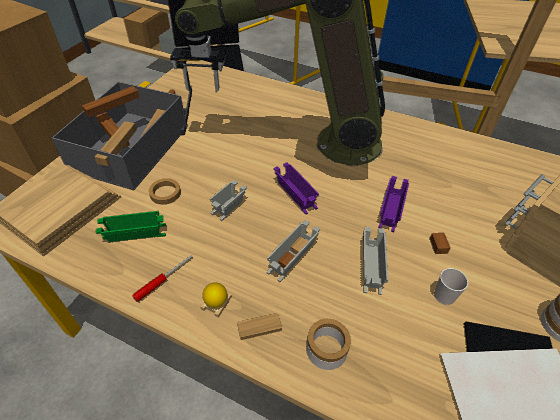

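The top view shows these candidates for the empty crate: long grey (183,206), grey with blocks (253,183) which is the loaded one, short grey (340,213), purple (183,283) and (285,260), green (405,140). I choose (183,206) as the empty crate and (253,183) as the loaded one, and will check both in a crop.

```bash
cat >> h.py <<'E'
def crate(P,u0,u1,v0,v1,zr=(0.05,0.07),c=None):
    Q=P[v0:v1,u0:u1].reshape(-1,3); m=(Q[:,2]>zr[0])&(Q[:,2]<zr[1])
    if c is not None: m&=np.ptp(c[v0:v1,u0:u1].reshape(-1,3).astype(int),axis=1)<40
    Q=Q[m]; r=cv2.minAreaRect((Q[:,:2]*1000).astype(np.float32)); b=cv2.boxPoints(r)
    e=[b[1]-b[0],b[2]-b[1]]; l=max(e,key=np.linalg.norm)
    return Q,np.array(r[0])/1000,r[1],np.degrees(np.arctan2(l[1],l[0]))
E
python3 - <<'E'
from h import *
f=np.load("top0.npz");c,P=f["c"],f["P"]
for b in((155,212,165,245),(230,275,143,224)):
    Q,ce,s,a=crate(P,*b); print(len(Q),ce,s,a,np.median(Q[:,2]))
big=cv2.resize(c[145:245,155:275],None,fx=6,fy=6,interpolation=cv2.INTER_CUBIC)
cv2.imwrite("pics/crop1.png",big[...,::-1])
E
```

```text
357 [0.50972061 0.24623788] (196.52496337890625, 65.89240264892578) 17.978083 0.0589769534188298
333 [0.582651   0.02327153] (64.60203552246094, 196.15992736816406) -11.770532 0.059445477989690465
```

View pics/crop1.png

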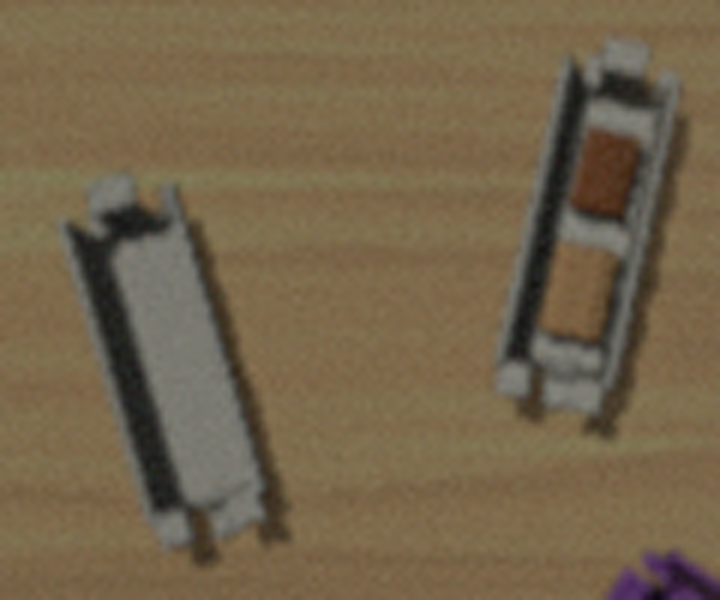

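The crop shows both single lugs (the +x ends) at the far end: (112,190) on the empty crate and (625,55) on the loaded one. Both rectangles measure about 196x65 with rims at 59 mm, as expected. That gives the empty crate at yaw 18° and the loaded one at -11.8°, so the target yaw is 168.2°. The gripper needs about -150° of tool yaw between pick and place, which joint 6 can do. Moving above the empty crate.

```bash
python3 -m inch '{"offset":[[43,-45,0],[86,-90,0],[130,-135,0],[173,-180,0],[216,-225,0]],"yaw":[0,1,2,3,3.7],"hand":[94,94,94,94,94]}' 20
```

```text
time: 0.72
ee_pos: [0.3211, -0.2202, 0.2054]
orientation: [[0.951, 0.308, 0.0], [0.308, -0.951, -0.0], [0.0, 0.0, -1.0]]
force: [0.7, -0.2, 0.3]
gripper_width: 0.998
grip_force: 0.0
```

```bash
python3 -m inch '{"offset":[[40,-48,0],[80,-96,0],[120,-144,0],[160,-192,0],[200,-240,0]],"yaw":[0,0,0,0,0],"hand":[94,94,94,94,94]}'; python3 -m inch '{"offset":[[40,-48,0],[80,-96,0],[123,-145,40],[123,-145,60],[123,-145,60]],"yaw":[0,0,0,0,0],"hand":[94,94,94,94,94]}'
python3 - <<'E'
from h import *
c,P=grab("top"); o=observe(); print(o['ee_pos'],o['orientation'][:,0],o['qpos'])
cv2.imwrite("pics/t1.png",cv2.resize(c[130:270,110:290],None,fx=4,fy=4)[...,::-1])
c,P=grab("scene"); Q,ce,s,a=crate(P,355,395,220,300,c=c); print(len(Q),ce,s,a)
cv2.imwrite("pics/s1.png",cv2.resize(c[130:310,250:450],None,fx=3,fy=3)[...,::-1])
E
```

```text
time: 1.35
ee_pos: [0.4372, 0.0702, 0.2055]
orientation: [[0.951, 0.309, 0.0], [0.309, -0.951, -0.0], [0.0, 0.0, -1.0]]
force: [0.6, -1.0, 0.6]
gripper_width: 1.0
grip_force: 0.0
time: 1.98
ee_pos: [0.508, 0.2441, 0.1432]
orientation: [[0.951, 0.31, -0.004], [0.31, -0.951, -0.002], [-0.005, 0.0, -1.0]]
force: [-0.1, -0.3, 1.1]
gripper_width: 0.998
grip_force: 0.0
[0.50866432 0.24367286 0.14510998] [ 0.95093064  0.309399   -0.0017832 ] [ 3.81815693e-01  3.86920749e-01  1.54975860e+00 -2.17800434e-05
  1.20670192e+00  1.63805819e+00]
405 [0.48953397 0.2404026 ] (241.09718322753906, 79.21501159667969) 12.684033
```

View pics/s1.png

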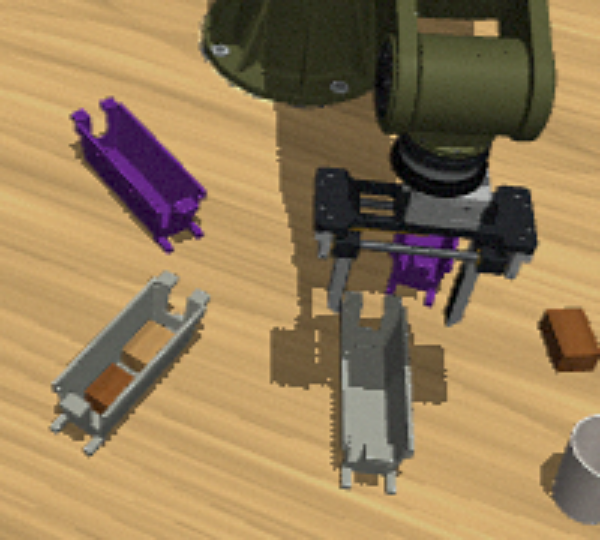

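The scene picture shows the open fingers straddling the empty crate across its width, crate centre at about (378,385), with a clear path down. Descending.

```bash
python3 -m inch '{"offset":[[2,-2,30],[2,-2,60],[2,-2,90],[2,-2,111],[2,-2,111]],"yaw":[0,0,0,0,0],"hand":[94,94,94,94,94]}'; python3 -m inch '{"offset":[[0,0,0],[0,0,0],[0,0,0],[0,0,0],[0,0,0]],"yaw":[0,0,0,0,0],"hand":[50,50,50,50,50]}' 20
```

```text
time: 2.7
ee_pos: [0.5104, 0.2456, 0.0349]
orientation: [[0.951, 0.308, -0.0], [0.308, -0.951, -0.0], [-0.0, 0.0, -1.0]]
force: [-0.6, 1.2, -0.5]
gripper_width: 1.002
grip_force: 0.0
time: 3.32
ee_pos: [0.5106, 0.2465, 0.035]
orientation: [[0.951, 0.309, 0.001], [0.309, -0.951, 0.0], [0.001, 0.0, -1.0]]
force: [-1.5, -0.3, 6.1]
gripper_width: 0.679
grip_force: 20.0
```

```bash
python3 -m inch '{"offset":[[0,0,-10],[0,0,-40],[0,0,-80],[0,0,-120],[0,0,-130]],"yaw":[0,0,0,0,0],"hand":[50,50,50,50,50]}'; python3 -m inch '{"offset":[[0,0,0],[0,0,0],[0,0,0],[0,0,0],[0,0,0]],"yaw":[-9,-19,-29,-39,-49],"hand":[50,50,50,50,50]}';python3 -m inch '{"offset":[[0,0,0],[0,0,0],[0,0,0],[0,0,0],[0,0,0]],"yaw":[-10,-20,-30,-40,-50],"hand":[50,50,50,50,50]}';python3 -m inch '{"offset":[[0,0,0],[0,0,0],[0,0,0],[0,0,0],[0,0,0]],"yaw":[-10,-20,-30,-40,-50],"hand":[50,50,50,50,50]}'
```

```text
time: 3.95
ee_pos: [0.511, 0.2467, 0.1668]
orientation: [[0.951, 0.309, 0.003], [0.309, -0.951, 0.001], [0.004, -0.0, -1.0]]
force: [0.4, 0.5, -4.3]
gripper_width: 0.677
grip_force: 20.0
time: 4.58
ee_pos: [0.5098, 0.2462, 0.1628]
orientation: [[0.385, 0.923, -0.002], [0.923, -0.385, -0.001], [-0.002, -0.002, -1.0]]
force: [0.2, -0.0, -3.5]
gripper_width: 0.677
grip_force: 20.0
time: 5.2
ee_pos: [0.5098, 0.2462, 0.1628]
orientation: [[-0.459, 0.888, -0.002], [0.888, 0.459, -0.001], [0.0, -0.002, -1.0]]
force: [0.2, -0.2, -2.3]
gripper_width: 0.677
grip_force: 20.0
time: 5.82
ee_pos: [0.5098, 0.2462, 0.1628]
orientation: [[-0.976, 0.219, -0.002], [0.219, 0.976, -0.001], [0.002, -0.001, -1.0]]
force: [-0.6, -0.4, -3.4]
gripper_width: 0.681
grip_force: 20.0
```

```bash
python3 -m inch '{"offset":[[-20,-34,0],[-48,-81,0],[-76,-128,0],[-104,-175,0],[-120,-202,0]],"yaw":[0,0,0,-0.8,-0.8],"hand":[50,50,50,50,50]}'; python3 -m inch '{"offset":[[0,0,0],[0,0,0]],"yaw":[0,0],"hand":[50,50]}'
python3 - <<'E'
from h import *
c,P=grab("top"); o=observe(); print(o['ee_pos'],o['orientation'][:,0])
np.savez("top1.npz",c=c,P=P)
Q,ce,s,a=crate(P,215,290,120,240,(0.165,0.21)); print(len(Q),ce,s,a)
Q,ce,s,a=crate(P,215,290,120,240,(0.045,0.07)); print(len(Q),ce,s,a)
cv2.imwrite("pics/t2.png",cv2.resize(c[120:250,180:340],None,fx=4,fy=4)[...,::-1])
c,P=grab("scene");cv2.imwrite("pics/s2.png",cv2.resize(c[160:310,210:400],None,fx=4,fy=4)[...,::-1]);np.savez("s1.npz",c=c,P=P)
E
```

```text
time: 6.45
ee_pos: [0.5817, 0.0202, 0.1628]
orientation: [[-0.977, 0.213, -0.002], [0.213, 0.977, -0.0], [0.002, -0.001, -1.0]]
force: [-0.2, 0.9, -2.4]
gripper_width: 0.679
grip_force: 20.0
time: 6.7
ee_pos: [0.5813, 0.0232, 0.1634]
orientation: [[-0.977, 0.211, -0.002], [0.211, 0.977, 0.0], [0.002, -0.0, -1.0]]
force: [-0.1, 0.6, -3.7]
gripper_width: 0.678
grip_force: 20.0
[0.58136833 0.02347863 0.16368819] [-0.97758743  0.210526    0.00127434]
39 [0.62548712 0.03595497] (49.2200927734375, 136.0680389404297) -35.08132
12 [ 0.52964612 -0.02273139] (252.59324645996094, 12.715299606323242) 2.2176988
```

View pics/t2.png

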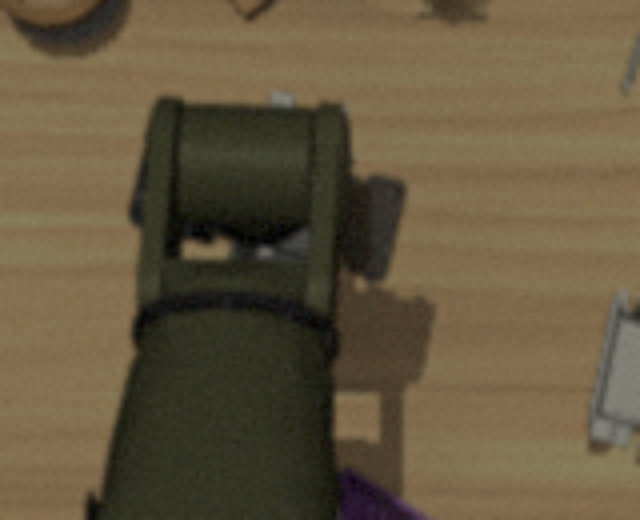

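View pics/s2.png

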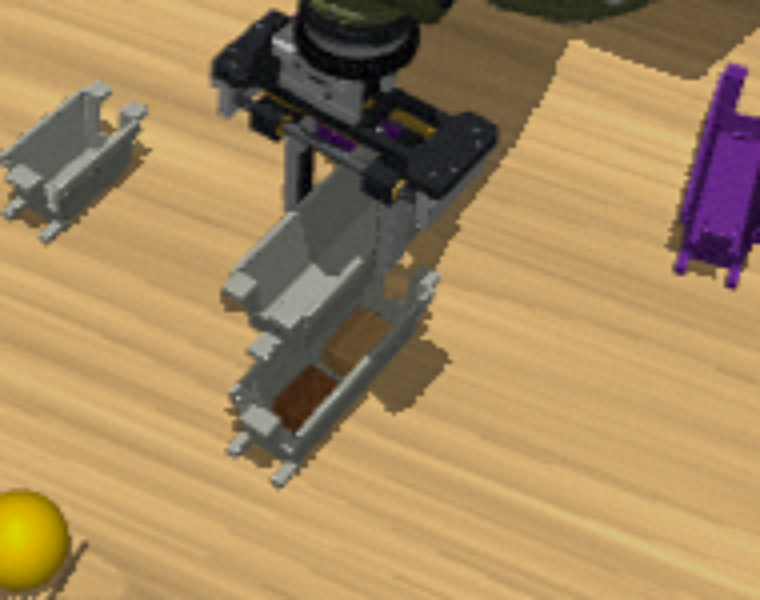

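The scene picture shows the empty crate held level above the loaded one. Its two corner lugs (238,287) face the viewer, directly above the lower crate's single lug (262,418), so it is turned end for end. The top view is blocked by the arm, so I will check alignment from the scene depth.

```bash
cat > al.py <<'E'
from h import *
import sys
def al(c,P,up,b=(262,322,195,285),lo=.06):
    g=np.ptp(c.astype(int),axis=2)<35; a=np.radians(-11.8); R=np.array([[np.cos(a),np.sin(a)],[-np.sin(a),np.cos(a)]])
    m0=np.zeros(g.shape,bool); m0[b[2]:b[3],b[0]:b[1]]=1; m0&=g&(c.min(2)>60)
    for n,z in(("up",up),("lo",lo)):
        m=m0&(abs(P[...,2]-z)<.006); Q=(P[m][:,:2]-[.5827,.0233])@R.T*1000; Z=P[m][:,2]
        Q=Q[abs(Q[:,1])<45]; 
        far=Q[Q[:,0]>60]
        print(n,len(Q),"xmax",np.sort(Q[:,0])[-6:].round(1),"y",np.percentile(far[:,1],[1,50,99]).round(1))
        for s in(1,-1):
            S=Q[(s*Q[:,1]>24)&(abs(Q[:,0]+0)<85)]
            if len(S)>10: p=np.polyfit(S[:,0],S[:,1],1); print(s,len(S),"yaw",np.degrees(p[0]).round(2),"y0",p[1].round(2),S[:,0].min().round(),S[:,0].max().round())
if __name__=="__main__":
    f=np.load("s1.npz"); al(f["c"],f["P"],.129+.06)
E
python3 al.py
```

```text
up 289 xmax [95.7 95.8 95.8 96.4 96.4 96.7] y [-31.9  12.9  30.9]
1 95 yaw -4.3 y0 33.35 -39.0 82.0
-1 116 yaw 0.87 y0 -30.69 -63.0 85.0
lo 239 xmax [ 98.5  98.5  99.3  99.9 100.  100.2] y [-30.2   2.3  31.5]
1 121 yaw 0.04 y0 29.41 -81.0 85.0
-1 31 yaw -2.28 y0 -25.59 30.0 84.0
```

```bash
python3 -m inch '{"offset":[[-1,0,15],[-1,0,35],[-1,0,50],[-1,0,57],[-1,0,60]],"yaw":[-0.4,-0.4,-0.4,-0.4,-0.4],"hand":[50,50,50,50,50]}'; python3 -m inch '{"offset":[[0,0,0],[0,0,0]],"yaw":[0,0],"hand":[50,50]}'
python3 - <<'E'
from h import *; from al import al
o=observe(); print(o['ee_pos'],o['orientation'][:,0])
c,P=grab("scene");cv2.imwrite("pics/s3.png",cv2.resize(c[200:290,255:345],None,fx=6.5,fy=6.5,interpolation=cv2.INTER_CUBIC)[...,::-1]);np.savez("s2.npz",c=c,P=P)
al(c,P,.124)
E
```

```text
time: 7.42
ee_pos: [0.5828, 0.0225, 0.1042]
orientation: [[-0.979, 0.204, -0.0], [0.204, 0.979, 0.0], [0.0, -0.0, -1.0]]
force: [-0.5, -0.2, -3.0]
gripper_width: 0.681
grip_force: 20.0
time: 7.68
ee_pos: [0.5831, 0.0224, 0.105]
orientation: [[-0.979, 0.204, 0.001], [0.204, 0.979, -0.0], [-0.001, 0.0, -1.0]]
force: [-0.6, 0.1, -4.1]
gripper_width: 0.676
grip_force: 20.0
[0.5830777  0.02238696 0.10497234] [-9.78876257e-01  2.04451664e-01 -8.89521328e-04]
up 234 xmax [96.8 96.9 97.2 97.2 97.5 97.9] y [-33.5 -12.8  30.9]
1 67 yaw -5.11 y0 34.33 -34.0 84.0
-1 118 yaw 0.11 y0 -30.27 -81.0 83.0
lo 192 xmax [ 99.2  99.2  99.4  99.5 100.2 100.2] y [-29.3   6.1  31.9]
1 120 yaw 0.24 y0 29.37 -82.0 83.0
-1 13 yaw 3.96 y0 -33.16 69.0 85.0
```

View pics/s3.png

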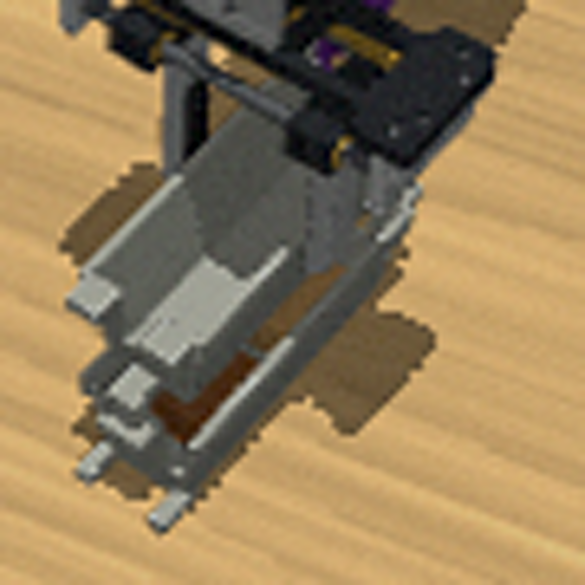

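The close view shows the upper crate's single foot (135,385) just above the lower crate's single lug (130,428). Next I will measure the foot and lug offsets.

Run:
```python
from h import *
f=np.load("s2.npz");c,P=f["c"],f["P"]
a=np.radians(-11.8); R=np.array([[np.cos(a),np.sin(a)],[-np.sin(a),np.cos(a)]])
Q=np.dstack([((P[...,:2]-[.5827,.0233])@R.T),P[...,2]])*1000
def q(n,x,y,z,Q=Q):
    m=(Q[...,0]>x[0])&(Q[...,0]<x[1])&(Q[...,1]>y[0])&(Q[...,1]<y[1])&(Q[...,2]>z[0])&(Q[...,2]<z[1])
    S=Q[m]; print(n,len(S),*(np.percentile(S,p,axis=0).round(1) for p in(3,50,97)))
q("lug lower",(82,105),(-22,22),(56,64))
q("foot up",(82,105),(-22,22),(66,90))
q("upper lugs L",(82,105),(10,45),(118,136))
q("upper lugs R",(82,105),(-45,-10),(118,136))
q("upper rim L",(-20,80),(24,45),(125,136))
q("upper rim R",(-20,80),(-45,-24),(125,136))
q("lower rim L",(-20,80),(24,45),(56,64))
q("lower rim R",(-20,80),(-45,-24),(56,64))
g=np.load("scene0.npz")["P"]; G=np.dstack([((g[...,:2]-[.5827,.0233])@R.T),g[...,2]])*1000
print("initial")
q("lug",(82,105),(-22,22),(57,64),G); q("rim L",(-20,80),(24,45),(57,64),G); q("rim R",(-20,80),(-45,-24),(57,64),G)
for x in(-60,0,60): q("rimL",(x-15,x+15),(24,45),(57,64),G)
```

```text
lug lower 40 [ 83.  -10.6  56.6] [93.8  2.8 60. ] [100.1  11.3  63.3]
foot up 33 [83.7 -8.7 69.7] [90.7  0.  77.4] [95.4  5.8 81.2]
upper lugs L 42 [ 82.4  12.  122.2] [ 90.3  20.4 130.4] [ 97.7  29.2 133.5]
upper lugs R 46 [ 82.1 -29.6 122.5] [ 89.9 -19.3 129.2] [ 97.7 -12.  133.8]
upper rim L 75 [ -3.6  24.8 126.4] [ 30.4  29.2 130.6] [ 77.9  41.9 133.8]
upper rim R 92 [-14.1 -41.2 125.2] [ 22.6 -31.2 130.2] [ 77.2 -27.5 134.5]
lower rim L 69 [-19.1  26.   56.1] [32.4 29.6 60.1] [75.3 32.1 63.2]
lower rim R 9 [ 69.  -32.6  57.4] [ 75.5 -29.   59.5] [ 78.6 -26.8  63.1]
initial
lug 49 [ 83.8 -11.4  57.3] [90.8  1.  60.7] [99.8 11.6 63.4]
rim L 62 [-17.   26.2  57.3] [28.3 29.  60.4] [76.6 31.8 63. ]
rim R 60 [-17.6 -32.2  57.2] [ 26.9 -28.8  60.3] [ 75.  -26.4  63.1]
rimL 15 [-72.6  26.   57.6] [-63.1  29.3  59.6] [-47.6  32.   62.7]
rimL 17 [-12.6  27.7  57.3] [-0.8 29.1 60.7] [12.6 31.3 63.4]
rimL 17 [45.8 26.7 58.7] [63.3 29.6 60.3] [72.9 32.1 62.8]
```

```bash
python3 -m inch '{"offset":[[-1.2,1,0],[-1.2,1,2],[-1.2,1,4],[-1.2,1,6],[-1.2,1,7]],"yaw":[0,0,0,0,0],"hand":[50,50,50,50,50]}'; python3 -m inch '{"offset":[[0,0,0.5],[0,0,1],[0,0,1.5],[0,0,2],[0,0,2]],"yaw":[0,0,0,0,0],"hand":[50,50,50,50,50]}'
```

```text
time: 8.35
ee_pos: [0.5841, 0.0231, 0.0973]
orientation: [[-0.979, 0.204, -0.0], [0.204, 0.979, -0.0], [0.0, -0.0, -1.0]]
force: [-0.4, 0.7, -2.0]
gripper_width: 0.677
grip_force: 20.0
time: 8.98
ee_pos: [0.5842, 0.0231, 0.0954]
orientation: [[-0.979, 0.204, -0.0], [0.204, 0.979, -0.0], [0.0, -0.0, -1.0]]
force: [-0.1, 0.1, -1.4]
gripper_width: 0.679
grip_force: 20.0
```

```bash
python3 -m inch '{"offset":[[0,0,0.3],[0,0,0.6],[0,0,0.9],[0,0,1],[0,0,1]],"yaw":[0,0,0,0,0],"hand":[50,50,50,50,50]}'
python3 - <<'E'
from h import *
c,P=grab("scene");cv2.imwrite("pics/s4.png",cv2.resize(c[200:290,255:345],None,fx=6.5,fy=6.5,interpolation=cv2.INTER_CUBIC)[...,::-1])
a=np.radians(-11.8); R=np.array([[np.cos(a),np.sin(a)],[-np.sin(a),np.cos(a)]])
Q=np.dstack([((P[...,:2]-[.5827,.0233])@R.T),P[...,2]])*1000
def q(n,x,y,z,Q=Q):
    m=(Q[...,0]>x[0])&(Q[...,0]<x[1])&(Q[...,1]>y[0])&(Q[...,1]<y[1])&(Q[...,2]>z[0])&(Q[...,2]<z[1])
    S=Q[m]; print(n,len(S),*(np.percentile(S,p,axis=0).round(1) for p in(3,50,97)))
q("lug lower",(82,105),(-22,22),(56,60))
q("upper lugs",(82,105),(-45,45),(112,126)); q("rimL",(10,80),(24,45),(116,126)); q("rimR",(10,80),(-45,-24),(116,126));q("lowL",(-20,80),(24,45),(56,64))
E
```

```text
time: 9.6
ee_pos: [0.5843, 0.0231, 0.095]
orientation: [[-0.979, 0.204, 0.0], [0.204, 0.979, 0.0], [-0.0, 0.0, -1.0]]
force: [-3.9, 0.0, 5.2]
gripper_width: 0.677
grip_force: 20.0
lug lower 10 [85.4 -8.4 56.5] [95.7  4.6 59. ] [99.2 11.5 59.7]
upper lugs 86 [ 83.  -28.3 114. ] [ 91.5  10.6 119.9] [ 98.8  27.9 123.6]
rimL 58 [ 10.9  25.7 116.3] [ 40.2  29.4 119.7] [ 77.8  34.9 122.5]
rimR 53 [ 11.4 -41.7 116.5] [ 42.1 -29.3 120.2] [ 77.5 -26.6 123.8]
lowL 65 [-17.4  25.6  57. ] [34.3 29.2 59.2] [78.5 32.1 63.7]
```

View pics/s4.png

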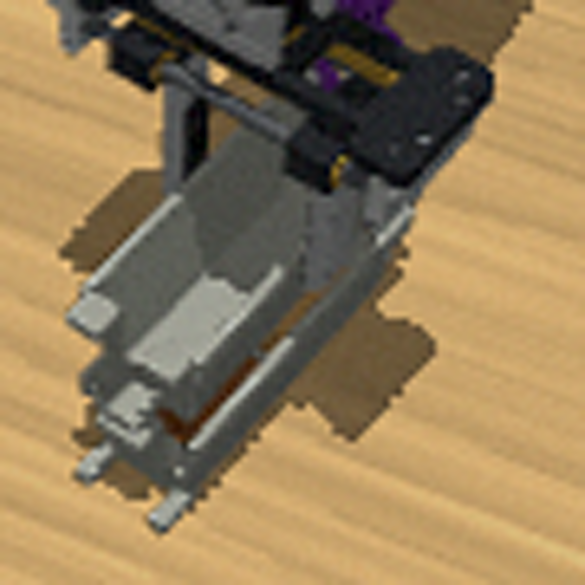

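The foot (130,405) now sits on the lug with its outline nearly coincident. Rims are at 120 mm, centred within about 1 mm, and the force rise confirms contact. Releasing and retreating straight up.

```bash
python3 -m inch '{"offset":[[0,0,-0.5],[0,0,-0.5],[0,0,-0.5],[0,0,-0.5],[0,0,-0.5]],"yaw":[0,0,0,0,0],"hand":[75,90,92,92,92]}' ; python3 -m inch '{"offset":[[0,0,-10],[0,0,-40],[0,0,-80],[0,0,-120],[0,0,-120]],"yaw":[0,0,0,0,0],"hand":[92,92,92,92,92]}'; python3 -m inch '{"offset":[[0,50,0],[0,110,0],[0,170,0],[0,230,0],[0,250,0]],"yaw":[0,0,0,0,0],"hand":[92,92,92,92,92]}'
python3 - <<'E'
from h import *
c,P=grab("top"); c2,P2=grab("scene")
Q,ce,s,a=crate(P,225,285,130,240,(0.112,0.13)); print(len(Q),ce,s,a,np.median(Q[:,2]))
a=np.radians(-11.8); R=np.array([[np.cos(a),np.sin(a)],[-np.sin(a),np.cos(a)]]); x=(Q[:,:2]-[.5827,.0233])@R.T[:,0]
print("z near/far",Q[x<-.06,2].mean(),Q[x>.06,2].mean())
im=np.hstack([cv2.resize(c[130:240,195:315],(436,400)),cv2.resize(c2[195:295,235:325],(360,400))]);cv2.imwrite("pics/f.png",im[...,::-1])
E
```

```text
time: 10.28
ee_pos: [0.5842, 0.0231, 0.0949]
orientation: [[-0.979, 0.204, -0.0], [0.204, 0.979, -0.0], [0.0, -0.0, -1.0]]
force: [-0.2, -0.0, 0.4]
gripper_width: 0.982
grip_force: 0.0
time: 10.9
ee_pos: [0.5853, 0.0232, 0.2188]
orientation: [[-0.979, 0.204, 0.006], [0.204, 0.979, -0.0], [-0.006, 0.001, -1.0]]
force: [0.2, -0.5, -0.4]
gripper_width: 0.977
grip_force: 0.0
time: 11.52
ee_pos: [0.6347, 0.271, 0.2134]
orientation: [[-0.979, 0.202, -0.002], [0.202, 0.979, -0.0], [0.002, -0.001, -1.0]]
force: [-0.6, -1.6, -0.1]
gripper_width: 0.982
grip_force: 0.0
350 [0.58133075 0.02272245] (64.70960235595703, 195.5968017578125) -11.593544 0.11931046003125878
z near/far 0.11968259665716276 0.11939526072382552
```

View pics/f.png

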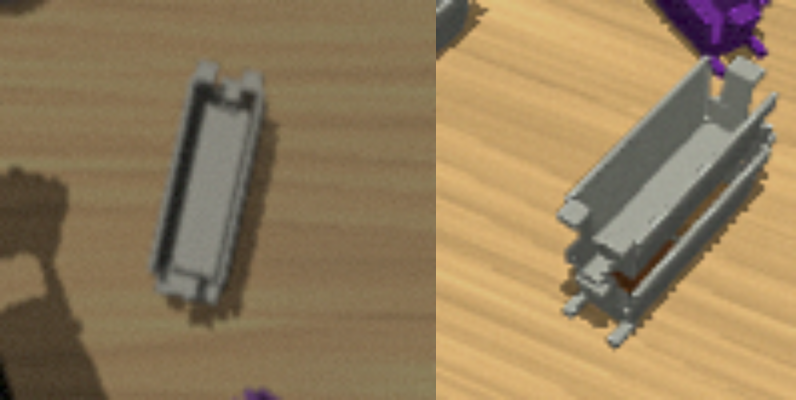

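The final views show the crate stacked level, with rims at 119.5 mm at both ends. It is centred within about 1.5 mm of the loaded crate's measured pose, yaw is -11.6° against -11.8°, and its two lugs are at the far end (205,72), (252,80). The arm is clear.

```bash
python3 -c "from workcell import hand_in; print(hand_in())"
```

```text
the job is handed in; nothing more can be done
None
```

The empty crate is stacked level on the loaded crate, turned end for end and centred within about 1.5 mm; the arm is clear and the job is handed in at about 11.6 s of the 42 s allowed.

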